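# Find the clear bore of a mould block with a plug gauge

### The job

Two of the three bores in the leaning mould block are blocked part-way down, out of sight; one is clear to its full depth. Take the plug gauge from its wooden rest, feel with it which bore is clear, and leave it standing there, fully home with its collar down on the block's face and let go. Do not push or tip over the other things on the bench.

Things in the scene. Friction and masses are not known exactly. Their poses are not given: they have to be found in the camera images.
- block: aluminium mould block, 184 mm (y) x 80 (x) x 85 thick, fixed on a stand, bored face leaning 0.44 rad towards -x. Origin: middle of the face, 125 mm above the bench; z out of the face along the bores, y along their row, x up the slope. Three like bores, 16 mm wide, 2 mm chamfer, at y = -50, 0, 50: two blocked some 34 mm down, one clear, 80 mm deep; which one varies. Nothing rises above the face
- mouth_right (a point): centre of the mouth of the bore at y = -50 mm in the block's frame, level with the face (axes as the block's)
- mouth_middle (a point): centre of the mouth of the bore at y = 0 in the block's frame, level with the face
- mouth_left (a point): centre of the mouth of the bore at y = +50 mm in the block's frame, level with the face
- gauge: plug gauge, 0.18 kg, 141 mm long. Origin on its axis at the collar's underside; z towards the grip, x and y square to the grip's flats. Round steel pin, 14 mm diameter, tapered foot: z -75 to 0 mm; steel collar, 30 mm diameter: 0 to 6; black grip, 22 x 22 mm square: 6 to 66. Starts upright in the wooden rest, foot 15 mm above the bench
- gauge_tip (a point): centre of the foot of the gauge's pin, 75 mm below its collar
- gauge_grip (a point): point on the gauge's axis 40 mm above the underside of the collar, where the square grip is best held
- rest: wooden storage block, 80 x 80 x 60 mm high, fixed; origin at the centre of its underside. A 17 mm hole, 45 mm deep, stands open at the middle of its top; the gauge starts in it with its collar 30 mm above the wood
- moulding: bystander: white Y-shaped saddle moulding, 240 mm long, 160 mm wide, 50 mm high; origin at its underside
- pen_cup: bystander: clear cup, 76 mm wide and 95 mm high, with pens up to 145 mm; origin at the centre of its underside
- check_weight: bystander: steel check weight with a knob, 48 mm wide, 70 mm high, 0.5 kg; origin at the centre of its underside
Not all that is in view belongs to the job. Leave any orange or pink look-alike of the gauge alone.

How it is judged:
At the end, for the whole second after the job is handed in: The gauge stands in the clear bore: its tip at least 71.5 mm below the block's face (collar within 3.5 mm of the face), within 6 mm of that bore's axis and aligned with it within 0.1 rad, at rest and released (z of gauge_tip in the frame of block between -0.082 and -0.0715 m and x of gauge_tip in the frame of block between -0.006 and 0.006 m and (y of gauge_tip in the frame of block between -0.056 and -0.044 m or y of gauge_tip in the frame of block between -0.006 and 0.006 m or y of gauge_tip in the frame of block between 0.044 and 0.056 m) and angle between the z axis of gauge and the z axis of block, either way round below 0.1 rad and linear speed of gauge below 0.01 m/s and contact force between gauge and the fingers below 0.1 N); the robot touches nothing.
It fails at once if the moulding was pushed more than 40 mm or tipped over (distance of moulding from where it was at the start of the episode above 0.04 m or angle between moulding's own z axis and vertical above 0.5 rad).
It fails at once if the pen cup was pushed more than 40 mm or tipped over (distance of pen_cup from where it was at the start of the episode above 0.04 m or angle between pen_cup's own z axis and vertical above 0.5 rad).
It fails at once if the check weight was pushed more than 40 mm or tipped over (distance of check_weight from where it was at the start of the episode above 0.04 m or angle between check_weight's own z axis and vertical above 0.5 rad).
It also fails if it takes over 64 s, if anything falls off the work surface, if the arm or the gripper's body presses on something with over 40 N, if the wrist force passes 120 N, or if a joint passes its speed limit or range.

### The arm

A 6-joint arm with a two-finger parallel gripper is mounted at the origin on the work surface. World frame = base frame: x ahead of the robot, y to its left, z up, the work surface at z = 0. Lengths are in m, angles in rad, forces in N, time in s.
With the tool pointing down it reaches from about 0.275 to 0.825 m from the base axis. Payload 5.2 kg.
Tool frame: the origin (TCP) lies at the very end of the fingers, on their centre line; the grasp point (between the pads) lies arm.tcp_to_grasp behind it (arm.tcp_to_grasp is the distance from the TCP to the grasp point, in m); z points along the fingers, y is the line along which they close (so a half turn about z gives the same grasp; the last joint's range is limited). The gripper opens to 93 mm and grips with 3 to 60 N. Pads are 15 mm wide; open, the fingers measure 128 mm over their backs; the gripper's body (75 mm by 188 mm) begins 65 mm behind the grasp point.
Start: joints at [0.984, 0.259, 1.535, -0, 1.348, -0.203], TCP at [0.206, 0.51, 0.219] pointing down, gripper open.
Joint ranges: [-3.14, 3.14], [-0.91, 2.08], [0.19, 2.58], [-1.22, 4.36], [0.22, 2.71], [-3.12, 3.12]. Speed limits (rad/s): [2.57, 2.57, 3.14, 3.14, 3.14, 3.14].

### API

Orientations are given as [roll, pitch, yaw] about the fixed x, y, z axes, in that order (R = Rz(yaw) Ry(pitch) Rx(roll)).
In Python, from plant import telemetry, optics, arm gives the robot as it stands.
- The arm moves only by the tool carry_out, never from a script. Its argument "series" is a list of rows, each an object with "hand": the opening, from -1 (shut) to 1 (fully open); "translation": the shift along the tool's x, y, z each as a share of 20 cm, from -1 to 1, a list of three; "dr": the turn, a rotation vector about the tool's x, y, z each as a share of 180 degrees, from -1 to 1, a list of three. A call has 1 to 8 rows; each row is the pose to reach, as a shift and turn from the pose commanded when the call began, along the tool's axes at that moment, turning the shorter way round; what a row does not reach only later rows make up. A row lasts 1/10 s, in which the tool goes at most 50 mm and 8.59 degrees, less where a joint would pass 70% of its speed; a pose out of reach is approached as far as the arm can. A call with a number of a shift or a turn outside -1 to 1 is refused whole. A call with a gripper value outside its range is refused whole. The fingers move at their own pace and stop on an object; the grip force is fixed at half the most. Time passes only in rows, so rows that repeat a pose let the fingers close. It gives the time, the measured TCP pose, the force, the opening and the grip force at its end, in the units of the state.
- telemetry.get_obs(): the state, without advancing time (a new reading comes with each control period).
- optics.capture(name): name is "scene" or "top"; returns a dict with "img" (400x640x3 uint8, blue, green, red), "intrinsics" (3x3 intrinsics, pixels), "T" (4x4, takes a point from camera to world coordinates). Camera axes: x right, y down, z forward; pixel columns grow to the right and rows downward; lengths in m; the calibration is good to about 2 mm. A picture is of the moment at which its call begins. There is no depth.
- arm.finish_job(): hands the job in; it is judged then, once.
The state is a dict: "time_s": time; "q": joint angles; "qvel": joint speeds; "joint_efforts": joint torques, N m; "tcp_pos": TCP position; "eef_rot": TCP orientation; "wrist_force": force on the tool from outside, world axes, zero at the start; "wrist_torque": the same for the moment, N m; "finger_gap": opening from 0.0 (shut) to 1.0 (fully open); "finger_force": force on a finger pad.
Only numpy, scipy, OpenCV 4.12 (cv2) and the standard library are available. Lean on these libraries where they do the work, as an engineer would, in place of code of your own. Each camera call takes 0.05 s, during which the arm holds its last target. There are 200 camera calls.

## Working session

There is one attempt and no reset: what is moved stays moved. The work goes in short steps, Python scripts to look and compute and a tool call to move; the robot and the scene stay as the last step left them, time stands still between calls to the robot, and variables do not carry over. Pictures are saved under pics/ and viewed, at most 10 in all, crops included, and the job is handed in when it is done.

Besides the shell and the picture viewer there is one more tool, called after "Emit:" by a JSON object that holds its "op" and its "data". carry_out: Moves the arm, as the interface text tells. Its arguments: {"type":"object","properties":{"series":{"type":"array"}},"required":["series"]}

```bash
mkdir -p pics
python3 - <<'E'
from plant import telemetry, optics, arm
import cv2,numpy as np
np.set_printoptions(precision=4,suppress=True)
for n in("scene","top"):
    c=optics.capture(n);cv2.imwrite(f"pics/{n}0.png",c["img"]);print(n,c["intrinsics"],c["T"])
o=telemetry.get_obs();print(o,arm.tcp_to_grasp)
E
```

```text
scene [[504.9067   0.     317.9565]
 [  0.     504.9067 192.0757]
 [  0.       0.       1.    ]] [[-0.5995  0.6573 -0.4566  1.2921]
 [ 0.8003  0.4983 -0.3335  0.5188]
 [ 0.0083 -0.5654 -0.8248  1.3644]
 [ 0.      0.      0.      1.    ]]
top [[500.3706   0.     318.7694]
 [  0.     500.3706 202.7441]
 [  0.       0.       1.    ]] [[ 0.0005 -0.9984  0.0574  0.4834]
 [-1.     -0.      0.0075  0.0302]
 [-0.0075 -0.0574 -0.9983  1.7098]
 [ 0.      0.      0.      1.    ]]
{'time_s': 0.1, 'q': array([ 0.9842,  0.2593,  1.536 , -0.    ,  1.348 , -0.2028]), 'qvel': array([-0.0016, -0.003 , -0.0017,  0.0023,  0.0012, -0.0011]), 'joint_efforts': array([  0.0025, -43.8207, -28.4641,   0.0722,   0.0363,  -0.0001]), 'tcp_pos': array([0.2057, 0.5096, 0.2179]), 'eef_rot': array([-3.14  , -0.0003,  2.7578]), 'wrist_force': array([-0.3483, -0.4791, -0.6177]), 'wrist_torque': array([ 0.027 ,  0.0357, -0.0158]), 'finger_force': 0.0, 'finger_gap': 0.9983529874897631} 0.0188
```

View pics/scene0.png

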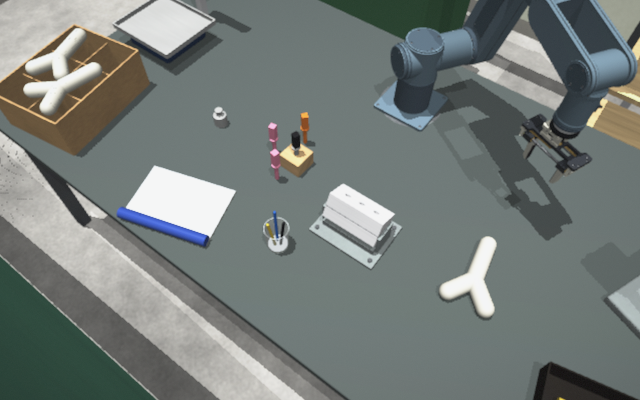

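View pics/top0.png

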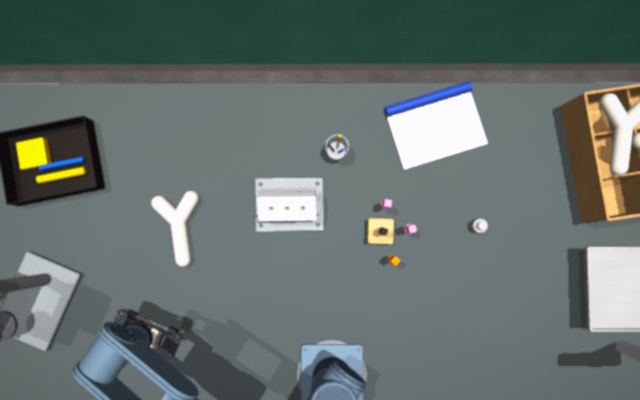

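The scene view shows the block at about (358,215), the rest with the black gauge at (296,150), and pink and orange look-alikes at (272,130), (275,160) and (305,122). The top view shows the block at (287,208) and the rest at (380,231), with look-alikes close around it. I'll enlarge both.

Run:
```python
import cv2,numpy as np
s=cv2.imread("pics/scene0.png");t=cv2.imread("pics/top0.png")
f=lambda im,x,y,w,h,k:cv2.resize(im[y:y+h,x:x+w],None,fx=k,fy=k,interpolation=cv2.INTER_CUBIC)
a=np.hstack([f(s,255,105,80,80,5),f(t,355,190,80,80,5)])
b=np.hstack([f(s,305,175,100,50,4),f(t,240,170,100,50,4)])
b=np.hstack([f(s,305,178,100,50,4),f(t,240,178,100,50,4)])
cv2.imwrite("pics/crop1.png",np.vstack([a,b]))
```

```text
(no output)
```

View pics/crop1.png

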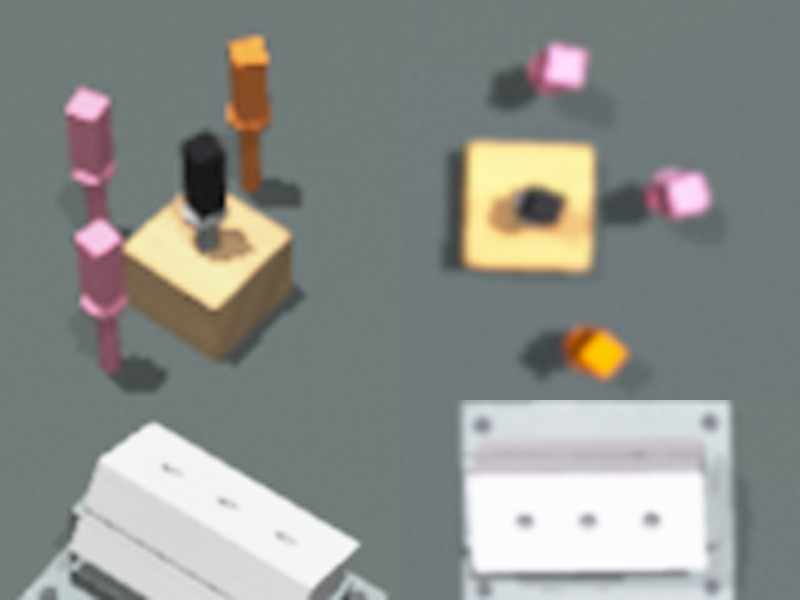

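The crops show the black grip at scene px ~(296,138) and top px ~(383,231). The three bore mouths are at scene px ~(347,195), (362,203) and (377,212), and at top px ~(271,208), (287,208) and (303,208). Next I'll measure by masks and triangulation.

```bash
cat > h.py <<'E'
import cv2,numpy as np
np.set_printoptions(precision=4,suppress=True)
K={'scene':np.array([[504.9067,0,317.9565],[0,504.9067,192.0757],[0,0,1]]),'top':np.array([[500.3706,0,318.7694],[0,500.3706,202.7441],[0,0,1]])}
T={'scene':np.array([[-.5995,.6573,-.4566,1.2921],[.8003,.4983,-.3335,.5188],[.0083,-.5654,-.8248,1.3644]]),'top':np.array([[.0005,-.9984,.0574,.4834],[-1,0,.0075,.0302],[-.0075,-.0574,-.9983,1.7098]])}
def ray(n,p):
    d=T[n][:,:3]@np.linalg.inv(K[n])@[p[0],p[1],1]; return T[n][:,3],d/np.linalg.norm(d)
def plane(n,p,z):
    o,d=ray(n,p); return o+d*(z-o[2])/d[2]
def tri(p,q,a='scene',b='top'):
    o,d=ray(a,p);O,D=ray(b,q); A=np.c_[d,-D]; s=np.linalg.lstsq(A,O-o,rcond=None)[0]
    P,Q=o+d*s[0],O+D*s[1]; return (P+Q)/2,np.linalg.norm(P-Q)
def proj(n,X):
    c=K[n]@(T[n][:,:3].T@(np.asarray(X)-T[n][:,3])); return c[:2]/c[2]
def crop(im,x,y,w,h,k=8):
    return cv2.resize(im[y:y+h,x:x+w],None,fx=k,fy=k,interpolation=cv2.INTER_CUBIC)
def big(mask):
    c,_=cv2.findContours(mask.astype(np.uint8),cv2.RETR_EXTERNAL,cv2.CHAIN_APPROX_NONE); return max(c,key=cv2.contourArea)
def px(p,x,y,k=8): return (np.asarray(p,float)+.5)/k-.5+[x,y]
E
python3 - <<'E'
from h import *
s=cv2.imread("pics/scene0.png");t=cv2.imread("pics/top0.png")
# bores: darkness-weighted centroids
B={}
for n,im,pts in(('scene',s,[(347.5,195),(362,203.4),(376.6,212)]),('top',t,[(271,208),(287,208),(302.7,208)])):
    g=im.max(2).astype(float);B[n]=[]
    for p in pts:
        x,y=int(p[0])-5,int(p[1])-5; w=g[y:y+12,x:x+12]; d=np.clip(np.percentile(w,60)-15-w,0,None)
        if n=='scene': print(w.astype(int)[3:9])
        yy,xx=np.mgrid[:12,:12]; B[n].append([x+(d*xx).sum()/d.sum(),y+(d*yy).sum()/d.sum()])
for a,b in zip(B['scene'],B['top']): print('bore',a,b,*tri(a,b),'plane.125',plane('top',b,.125))
# block face quad in top view
c=crop(t,245,180,90,60);g=c.min(2)
for th in(200,225):
    q=big(g>th);r=cv2.minAreaRect(q);bx=px(cv2.boxPoints(r),245,180);print('face',th,r[1],r[2]);print(bx,[plane('top',p,z) for p,z in zip(bx,[.125]*4)])
# rest top and grip
c=crop(t,355,210,50,45).astype(int);m=(c[...,2]-c[...,0]>50)
q=big(m);r=cv2.minAreaRect(q);bx=px(cv2.boxPoints(r),355,210);W=np.array([plane('top',p,.06) for p in bx]);print('rest',W,W.mean(0),np.linalg.norm(W[1]-W[0]),np.linalg.norm(W[2]-W[1]))
for n,im,x,y,w,h in(('top',t,375,222,20,18),('scene',s,285,125,25,30)):
    g=crop(im,x,y,w,h).max(2);q=big(g<75);r=cv2.minAreaRect(q);print('grip',n,px(r[0],x,y),r[1],r[2]);print(px(cv2.approxPolyDP(cv2.convexHull(q),8,True)[:,0],x,y).tolist())
# look-alikes
for n,im,x,y,w,h in(('top',t,350,190,80,85),('scene',s,255,100,70,90)):
    hsv=cv2.cvtColor(crop(im,x,y,w,h,4),cv2.COLOR_BGR2HSV)
    for nm,mm in(('pink',((hsv[...,0]>155)|(hsv[...,0]<2))&(hsv[...,1]>40)),('orange',(hsv[...,0]<20)&(hsv[...,0]>2)&(hsv[...,1]>190))):
        k,_,st,ce=cv2.connectedComponentsWithStats(mm.astype(np.uint8))
        for i in range(1,k):
            if st[i,4]>150: print(n,nm,st[i,:4]/4+[x,y,0,0],px(ce[i],x,y,4), plane(n,px(ce[i],x,y,4),.12))
E
```

```text
[[244 244 243 236 235 243 244 245 245 244 244 245]
 [244 244 243 219 188 224 236 242 245 244 244 244]
 [244 244 244 231 194 201 212 222 239 244 244 244]
 [244 244 244 242 236 231 226 220 225 241 244 244]
 [244 244 244 244 244 243 241 238 238 242 244 244]
 [244 244 244 244 244 244 244 244 244 244 244 244]]
[[244 243 242 242 243 244 245 244 244 245 245 245]
 [244 241 227 218 229 240 244 245 245 244 245 245]
 [244 242 221 181 194 217 231 243 245 244 244 244]
 [244 244 240 227 219 217 208 230 243 245 244 244]
 [244 244 244 243 240 236 233 234 242 245 245 245]
 [244 244 244 244 244 244 244 244 244 244 244 245]]
[[245 245 240 235 239 243 245 245 245 245 245 245]
 [245 245 233 199 201 227 242 245 245 245 245 245]
 [244 245 241 215 199 214 221 238 244 245 245 245]
 [245 245 245 241 232 228 221 220 239 245 245 245]
 [245 245 245 245 244 241 238 236 242 245 245 245]
 [245 245 245 245 245 245 245 245 245 245 245 245]]
bore [np.float64(346.5688622754491), np.float64(195.04790419161677)] [np.float64(270.8021015761821), np.float64(207.73730297723293)] [0.5799 0.1513 0.198 ] 0.08638942943818008 pla
[... 1242 characters left out ...]
183594, 40.160919189453125) 18.434947967529297
[[380.4375, 228.3125], [385.8125, 230.0625], [384.6875, 233.1875], [379.1875, 232.5625]]
grip scene [295.5502 139.6754] (135.9261016845703, 69.55421447753906) 87.08915710449219
[[296.1875, 131.1875], [299.6875, 135.4375], [298.9375, 146.6875], [294.9375, 148.1875], [291.8125, 143.8125], [290.9375, 134.3125]]
top pink [380.   198.75  12.75  10.5 ] [385.5694 203.7915] [ 0.5715 -0.1702  0.12  ]
top pink [403.   224.    14.25  10.25] [409.2028 228.6183] [ 0.4927 -0.2445  0.12  ]
top orange [388.5  256.5   11.     8.25] [391.5221 259.4943] [ 0.3953 -0.1877  0.12  ]
scene pink [268.   122.25  12.75  57.75] [274.028  148.8641] [ 0.5544 -0.195   0.12  ]
```

Run:
```python
from h import *
for a,b in(((346.57,195.05),(302.39,207.39)),((361.79,202.55),(286.53,207.61)),((375.26,211.73),(270.8,207.74))): print('bore',*tri(a,b))
print('grip',*tri((295.55,139.68),(382.32,231.04)))
for z in(.096,.1,.13,.156): print(z,plane('top',(382.32,231.04),z),plane('scene',(295.55,139.68),z))
def ang(n,p,q,z):
    d=plane(n,q,z)-plane(n,p,z);return np.degrees(np.arctan2(d[1],d[0])),np.linalg.norm(d)
print(ang('scene',(291.81,143.81),(294.94,148.19),.096),ang('scene',(294.94,148.19),(298.94,146.69),.096),ang('scene',(296.19,131.19),(299.69,135.44),.156),ang('scene',(290.94,134.31),(296.19,131.19),.156))
t=cv2.imread("pics/top0.png");s=cv2.imread("pics/scene0.png")
print(t[225:238,374:392].max(2));print(s[128:152,286:304].max(2))
# rest top in the scene: three visible top corners via hue/brightness
c=crop(s,275,125,45,55).astype(int);m=(c[...,2]-c[...,0]>50)&(c[...,2]>190)
q=cv2.approxPolyDP(cv2.convexHull(big(m)),14,True)[:,0];print([(px(p,275,125).tolist(),plane('scene',px(p,275,125),.06).round(4).tolist()) for p in q])
```

```text
bore [0.5609 0.0925 0.1226] 0.003831291029438622
bore [0.5592 0.1438 0.1274] 0.0010198473291563063
bore [0.5595 0.1929 0.1243] 0.0034225226423718
grip [ 0.4858 -0.16    0.1251] 0.003144803093173518
0.096 [ 0.485  -0.1622  0.096 ] [ 0.4677 -0.1774  0.096 ]
0.1 [ 0.485  -0.1617  0.1   ] [ 0.4703 -0.1752  0.1   ]
0.13 [ 0.485  -0.1581  0.13  ] [ 0.4898 -0.1588  0.13  ]
0.156 [ 0.485 -0.155  0.156] [ 0.5067 -0.1445  0.156 ]
(np.float64(67.04244879166885), np.float64(0.02120007013006968)) (np.float64(153.24627568456663), np.float64(0.014302321106178982)) (np.float64(69.87268974213076), np.float64(0.020953690294205584)) (np.float64(165.7906628071184), np.float64(0.020827145013432562))
[[252 252 252 252 253 253 252 251 251 252 252 253 252 252 252 252 252 253]
 [252 252 252 252 251 249 240 233 234 239 247 251 252 252 252 252 252 253]
 [252 252 250 243 232 216 181 161 165 176 206 232 243 247 251 252 252 253]
 [251 249 241 220 185 149 107  87  90 103 127 162 193 221 242 251 252 253]
 [236 231 218 186 152 109  65  52  64  69  77  95 117 160 223 249 252 253]
 [216 201 191 169 135  89  52  54  65
[... 1909 characters left out ...]
188]
 [124 154 205 223 228 217 154  67  27  25  26  28  24  50 188 240 244 239]
 [157 222 240 236 226 224 208 147  64  25  26  48  60  89 186 239 245 244]
 [226 242 244 241 233 218 206 191 131  58  88 106 106 134 217 242 245 245]
 [243 245 245 245 240 220 173 169 154 112 124 125 131 195 238 244 245 245]
 [245 245 245 245 241 236 222 181 139 122 110  95 127 200 227 231 232 241]
 [245 245 245 245 243 240 237 215 135  86  88  86 109 147 161 161 164 214]]
[([312.3125, 151.4375], [0.4506, -0.1214, 0.06]), ([297.8125, 166.1875], [0.528, -0.1218, 0.06]), ([279.4375, 154.5625], [0.5267, -0.1998, 0.06]), ([290.0625, 144.0625], [0.4704, -0.1999, 0.06]), ([300.6875, 143.6875], [0.4476, -0.1726, 0.06])]
```

Emit:
{"op": "carry_out", "data": {"series": [{"hand": 0.1,"translation": [-0.64,-0.645,-0.2],"dr": [0,0,0]},{"hand": 0.1,"translation": [-0.64,-0.645,-0.2],"dr": [0,0,0]},{"hand": 0.1,"translation": [-0.64,-0.645,-0.2],"dr": [0,0,0]},{"hand": 0.1,"translation": [-0.64,-0.645,-0.2],"dr": [0,0,0]},{"hand": 0.1,"translation": [-0.64,-0.645,-0.2],"dr": [0,0,0]}]}}

```text
time_s: 0.6
tcp_pos: [0.2779, 0.3397, 0.2596]
eef_rot: [3.141, 0.002, 2.754]
wrist_force: [-0.3, 0.1, 0.6]
finger_gap: 0.621
finger_force: 0.0
```

Emit:
{"op": "carry_out", "data": {"series": [{"hand": 0.1,"translation": [-0.64,-0.645,0],"dr": [0,0,0]},{"hand": 0.1,"translation": [-0.64,-0.645,0],"dr": [0,0,0]},{"hand": 0.1,"translation": [-0.64,-0.645,0],"dr": [0,0,0]},{"hand": 0.1,"translation": [-0.64,-0.645,0],"dr": [0,0,0]},{"hand": 0.1,"translation": [-0.64,-0.645,0],"dr": [0,0,0]}]}}

```text
time_s: 1.1
tcp_pos: [0.3479, 0.1726, 0.2583]
eef_rot: [-3.141, 0.0, 2.753]
wrist_force: [-0.6, 0.5, -0.1]
finger_gap: 0.551
finger_force: 0.0
```

Emit:
{"op": "carry_out", "data": {"series": [{"hand": 0.1,"translation": [-0.64,-0.645,0],"dr": [0,0,0]},{"hand": 0.1,"translation": [-0.64,-0.645,0],"dr": [0,0,0]},{"hand": 0.1,"translation": [-0.64,-0.645,0],"dr": [0,0,0]},{"hand": 0.1,"translation": [-0.64,-0.645,0],"dr": [0,0,0]},{"hand": 0.1,"translation": [-0.64,-0.645,0],"dr": [0,0,0]}]}}

```text
time_s: 1.6
tcp_pos: [0.4187, 0.0056, 0.258]
eef_rot: [-3.141, -0.0, 2.754]
wrist_force: [0.5, -0.1, 0.1]
finger_gap: 0.545
finger_force: 0.0
```

Emit:
{"op": "carry_out", "data": {"series": [{"hand": 0.1,"translation": [-0.64,-0.645,0],"dr": [0,0,-0.011]},{"hand": 0.1,"translation": [-0.64,-0.645,0],"dr": [0,0,-0.011]},{"hand": 0.1,"translation": [-0.64,-0.645,0],"dr": [0,0,-0.011]},{"hand": 0.1,"translation": [-0.64,-0.645,0],"dr": [0,0,-0.011]},{"hand": 0.1,"translation": [-0.64,-0.645,0],"dr": [0,0,-0.011]},{"hand": 0.1,"translation": [-0.64,-0.645,0],"dr": [0,0,-0.011]},{"hand": 0.1,"translation": [-0.64,-0.645,0],"dr": [0,0,-0.011]}]}}

```text
time_s: 2.3
tcp_pos: [0.4873, -0.1578, 0.2584]
eef_rot: [3.141, -0.001, 2.794]
wrist_force: [0.5, -0.2, 0.6]
finger_gap: 0.551
finger_force: 0.0
```

Emit:
{"op": "carry_out", "data": {"series": [{"hand": 0.1,"translation": [-0.005,-0.015,0.2],"dr": [0,0,0]},{"hand": 0.1,"translation": [-0.005,-0.015,0.4],"dr": [0,0,0]},{"hand": 0.1,"translation": [-0.005,-0.015,0.58],"dr": [0,0,0]},{"hand": 0.1,"translation": [-0.005,-0.015,0.7],"dr": [0,0,0]},{"hand": 0.1,"translation": [-0.005,-0.015,0.735],"dr": [0,0,0]},{"hand": 0.1,"translation": [-0.005,-0.015,0.735],"dr": [0,0,0]}]}}

```text
time_s: 2.9
tcp_pos: [0.4869, -0.1617, 0.1114]
eef_rot: [3.141, -0.002, 2.794]
wrist_force: [0.1, 0.6, -0.0]
finger_gap: 0.552
finger_force: 0.0
```

Emit:
{"op": "carry_out", "data": {"series": [{"hand": -1,"translation": [0,0,0],"dr": [0,0,0]},{"hand": -1,"translation": [0,0,0],"dr": [0,0,0]},{"hand": -1,"translation": [0,0,0],"dr": [0,0,0]},{"hand": -1,"translation": [0,0,0],"dr": [0,0,0]},{"hand": -1,"translation": [0,0,0],"dr": [0,0,0]},{"hand": -1,"translation": [0,0,0],"dr": [0,0,0]}]}}

```text
time_s: 3.5
tcp_pos: [0.4878, -0.1638, 0.1124]
eef_rot: [-3.141, 0.001, 2.792]
wrist_force: [0.0, -0.6, 4.5]
finger_gap: 0.237
finger_force: 30.0
```

Emit:
{"op": "carry_out", "data": {"series": [{"hand": -1,"translation": [0,0,-0.1],"dr": [0,0,0]},{"hand": -1,"translation": [0,0,-0.25],"dr": [0,0,0]},{"hand": -1,"translation": [0,0,-0.45],"dr": [0,0,0]},{"hand": -1,"translation": [0,0,-0.65],"dr": [0,0,0]},{"hand": -1,"translation": [0,0,-0.85],"dr": [0,0,0]},{"hand": -1,"translation": [0,0,-0.95],"dr": [0,0,0]},{"hand": -1,"translation": [0,0,-0.95],"dr": [0,0,0]},{"hand": -1,"translation": [0,0,-0.95],"dr": [0,0,0]}]}}

```text
time_s: 4.3
tcp_pos: [0.4869, -0.1631, 0.3005]
eef_rot: [3.141, -0.001, 2.792]
wrist_force: [-0.6, -0.0, -1.3]
finger_gap: 0.233
finger_force: 30.0
```

```bash
cat > plan.py <<'E'
from h import *
from plant import telemetry
from scipy.spatial.transform import Rotation as Ro
O=np.array([.558,.1443,.125]); YAW=.01; TILT=.44; ROLL=.0   # block face origin, yaw
Bm=(Ro.from_euler('z',YAW)*Ro.from_euler('y',-TILT)).as_matrix()  # block axes in world
def plan(y,h,q=None,dx=0.,dy=0.):
    "TCP target holding gauge tip h above face on bore y; print shares from measured pose"
    o=telemetry.get_obs(); R=Ro.from_euler('xyz',o['eef_rot'])
    G=Ro.from_matrix(Bm)*Ro.from_euler('x',np.pi)*Ro.from_euler('z',-PSI) # tool z = -block z
    p=O+Bm@[dx,y+dy,h+.075+.040-.0188]
    d=R.inv().apply(p-o['tcp_pos'])/.2; r=(R.inv()*G).as_rotvec()/np.pi
    print('target',p,'now',o['tcp_pos'],'shift',d,'dr',r,'f',o['wrist_force'],'gap',o['finger_gap']*93, 'q',o['q'])
    print('tcp in block',Bm.T@(o['tcp_pos']-O)*1000)
PSI=0
E
python3 - <<'E'
import plan as P, numpy as np
o=P.telemetry.get_obs()
# keep the tool's turn about its axis close to the present one
best=min(np.arange(-np.pi,np.pi,.01),key=lambda a:(P.Ro.from_euler('xyz',o['eef_rot']).inv()*P.Ro.from_matrix(P.Bm)*P.Ro.from_euler('x',np.pi)*P.Ro.from_euler('z',-a)).magnitude())
print('PSI',best); P.PSI=best; P.plan(-.05,.04)
E
```

```text
PSI 2.7784073464100807
target [0.5005 0.0937 0.2482] now [ 0.4869 -0.1631  0.3005] shift [0.3754 1.2296 0.2621] dr [-0.0494 -0.1315  0.0012] f [-0.5949 -0.0409 -1.3359] gap 21.688875752948732 q [-0.5407  0.15    1.474   0.0001  1.5191 -1.7622]
tcp in block [   7.6592 -306.6653  190.3268]
```

Emit:
{"op": "carry_out", "data": {"series": [{"hand": -1,"translation": [0.375,1.0,0.05],"dr": [-0.049,-0.131,0.001]},{"hand": -1,"translation": [0.375,1.0,0.05],"dr": [-0.049,-0.131,0.001]},{"hand": -1,"translation": [0.375,1.0,0.05],"dr": [-0.049,-0.131,0.001]},{"hand": -1,"translation": [0.375,1.0,0.05],"dr": [-0.049,-0.131,0.001]},{"hand": -1,"translation": [0.375,1.0,0.05],"dr": [-0.049,-0.131,0.001]},{"hand": -1,"translation": [0.375,1.0,0.05],"dr": [-0.049,-0.131,0.001]},{"hand": -1,"translation": [0.375,1.0,0.05],"dr": [-0.049,-0.131,0.001]}]}}

```text
time_s: 5.0
tcp_pos: [0.4845, 0.0505, 0.2898]
eef_rot: [2.979, 0.407, 2.757]
wrist_force: [-0.3, 0.1, -1.4]
finger_gap: 0.238
finger_force: 30.0
```

```bash
sed -i 's/^PSI=0/PSI=2.7784/' plan.py
python3 - <<'E'
import plan as P
P.plan(-.05,.04)
E
```

```text
target [0.5005 0.0937 0.2482] now [0.4845 0.0505 0.2898] shift [0.089  0.1969 0.223 ] dr [-0.0006 -0.0011  0.0007] f [-0.2912  0.0765 -1.3649] gap 22.088704880227077 q [-0.191  -0.1833  1.908   0.1003  0.9906 -1.4477]
tcp in block [  2.9087 -93.1005 180.8213]
```

Emit:
{"op": "carry_out", "data": {"series": [{"hand": -1,"translation": [0.089,0.197,0.223],"dr": [-0.001,-0.001,0.001]},{"hand": -1,"translation": [0.089,0.197,0.223],"dr": [-0.001,-0.001,0.001]},{"hand": -1,"translation": [0.089,0.197,0.223],"dr": [-0.001,-0.001,0.001]},{"hand": -1,"translation": [0.089,0.197,0.223],"dr": [-0.001,-0.001,0.001]},{"hand": -1,"translation": [0.089,0.197,0.223],"dr": [-0.001,-0.001,0.001]}]}}

```text
time_s: 5.5
tcp_pos: [0.5022, 0.0921, 0.2508]
eef_rot: [2.973, 0.413, 2.749]
wrist_force: [0.2, 0.7, -1.4]
finger_gap: 0.235
finger_force: 30.0
```

Run:
```python
import plan as P
from h import *
from plant import optics
P.plan(-.05,.01)
o=P.telemetry.get_obs();R=P.Ro.from_euler('xyz',o['eef_rot'])
ims=[]
for n in('scene','top'):
    im=optics.capture(n)['img'];cv2.imwrite(f'pics/{n}1.png',im)
    tip=o['tcp_pos']+R.apply([0,0,.0962]);col=o['tcp_pos']+R.apply([0,0,.0212]); 
    print(n,'tip',proj(n,tip),'collar',proj(n,col),'mouths',[proj(n,P.O+P.Bm@[0,y,0]).round(1).tolist() for y in(-.05,0,.05)])
    c=proj(n,tip).astype(int); print(c); ims.append(crop(im,c[0]-35,c[1]-30,50,50,8))
cv2.imwrite('pics/c2.png',np.hstack(ims))
```

```text
target [0.5133 0.0939 0.2211] now [0.5022 0.0921 0.2508] shift [0.0156 0.0027 0.1579] dr [ 0.0003  0.0013 -0.0011] f [ 0.207   0.7334 -1.3721] gap 21.83310594037222 q [-0.0587 -0.1051  1.9447  0.0383  0.859  -1.2911]
tcp in block [  2.5867 -51.6147 137.7934]
scene tip [351.3968 183.2663] collar [359.2816 162.0099] mouths [[348.2, 194.4], [362.3, 202.8], [376.7, 211.4]]
[351 183]
top tip [302.3849 212.0308] collar [301.5329 222.0489] mouths [[302.3, 207.8], [286.6, 207.9], [270.8, 208.1]]
[302 212]
```

View pics/c2.png

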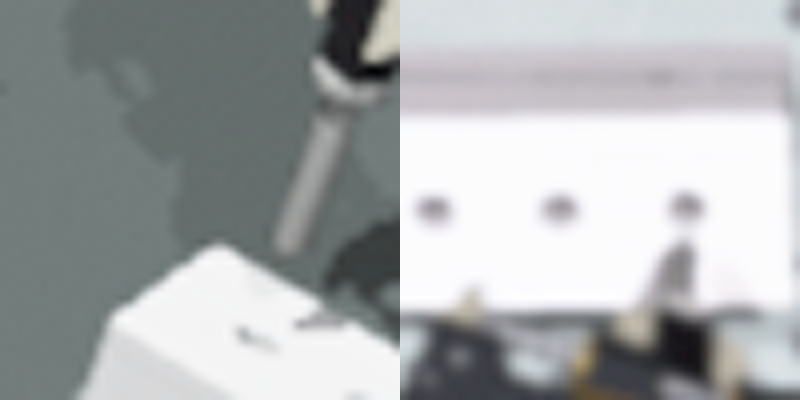

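Scene crop: the pin tip is at about (352,184), as predicted, just above the right mouth at (348,194). Top crop: the tip is at about (302.6,212), in line with the right mouth at (303,208). The gauge is held straight, so I'll approach.

Emit:
{"op": "carry_out", "data": {"series": [{"hand": -1,"translation": [0.016,0.003,0.08],"dr": [0,0.001,-0.001]},{"hand": -1,"translation": [0.016,0.003,0.158],"dr": [0,0.001,-0.001]},{"hand": -1,"translation": [0.016,0.003,0.158],"dr": [0,0.001,-0.001]},{"hand": -1,"translation": [0.016,0.003,0.158],"dr": [0,0.001,-0.001]},{"hand": -1,"translation": [0.016,0.003,0.158],"dr": [0,0.001,-0.001]}]}}

```text
time_s: 6.1
tcp_pos: [0.5129, 0.0951, 0.2215]
eef_rot: [2.974, 0.411, 2.755]
wrist_force: [0.3, -0.7, -2.1]
finger_gap: 0.238
finger_force: 30.0
```

Run:
```python
import plan as P
P.plan(-.05,.0)
```

```text
target [0.5175 0.0939 0.212 ] now [0.5129 0.0951 0.2215] shift [-0.0028 -0.0057  0.0526] dr [0.0007 0.0005 0.0003] f [ 0.2831 -0.727  -2.1259] gap 22.10712374756448 q [-0.0504 -0.0539  1.9738  0.0387  0.7807 -1.2905]
tcp in block [ -0.14   -48.7529 106.7167]
```

Emit:
{"op": "carry_out", "data": {"series": [{"hand": -1,"translation": [-0.002,-0.003,0.03],"dr": [0,0,0]},{"hand": -1,"translation": [-0.002,-0.003,0.05],"dr": [0,0,0]},{"hand": -1,"translation": [-0.002,-0.003,0.07],"dr": [0,0,0]},{"hand": -1,"translation": [-0.002,-0.003,0.08],"dr": [0,0,0]},{"hand": -1,"translation": [-0.002,-0.003,0.09],"dr": [0,0,0]},{"hand": -1,"translation": [-0.002,-0.003,0.1],"dr": [0,0,0]},{"hand": -1,"translation": [-0.002,-0.003,0.1],"dr": [0,0,0]}]}}

```text
time_s: 6.8
tcp_pos: [0.5222, 0.0939, 0.2028]
eef_rot: [2.975, 0.412, 2.755]
wrist_force: [3.1, -4.9, -1.2]
finger_gap: 0.232
finger_force: 30.0
```

Run:
```python
import plan as P
P.plan(-.05,-.01); print(P.Bm.T@P.telemetry.get_obs()['wrist_force'])
```

```text
target [0.5218 0.0939 0.203 ] now [0.5222 0.0939 0.2028] shift [ 0.0015 -0.0006 -0.0018] dr [0.0004 0.0007 0.0005] f [ 3.0576 -4.8876 -1.2301] gap 21.552021200918272 q [-0.0511 -0.0161  1.988   0.0397  0.7284 -1.2938]
tcp in block [  0.3128 -49.9965  85.8339]
[ 2.198  -4.9179 -2.3944]
```

Emit:
{"op": "carry_out", "data": {"series": [{"hand": -1,"translation": [-0.004,-0.003,0.02],"dr": [0,0,0]},{"hand": -1,"translation": [-0.004,-0.003,0.04],"dr": [0,0,0]},{"hand": -1,"translation": [-0.004,-0.003,0.06],"dr": [0,0,0]},{"hand": -1,"translation": [-0.004,-0.003,0.08],"dr": [0,0,0]},{"hand": -1,"translation": [-0.004,-0.003,0.09],"dr": [0,0,0]},{"hand": -1,"translation": [-0.004,-0.003,0.09],"dr": [0,0,0]}]}}

```text
time_s: 7.4
tcp_pos: [0.5301, 0.0937, 0.1861]
eef_rot: [2.975, 0.411, 2.755]
wrist_force: [4.1, -4.3, -1.8]
finger_gap: 0.234
finger_force: 30.0
```

Run:
```python
import plan as P
P.plan(-.05,-.028); print(P.Bm.T@P.telemetry.get_obs()['wrist_force'])
```

```text
target [0.5295 0.094  0.1867] now [0.5301 0.0937 0.1861] shift [ 0.002   0.0007 -0.004 ] dr [0.0005 0.0003 0.0003] f [ 4.0656 -4.3497 -1.7988] gap 21.760607130803383 q [-0.0514  0.0187  1.9986  0.0435  0.6841 -1.2979]
tcp in block [  0.3259 -50.27    67.4053]
[ 2.8727 -4.3902 -3.3406]
```

Emit:
{"op": "carry_out", "data": {"series": [{"hand": -1,"translation": [-0.002,-0.003,0.015],"dr": [0,0,0]},{"hand": -1,"translation": [-0.002,-0.003,0.025],"dr": [0,0,0]},{"hand": -1,"translation": [-0.002,-0.003,0.035],"dr": [0,0,0]},{"hand": -1,"translation": [-0.002,-0.003,0.045],"dr": [0,0,0]}]}}

```text
time_s: 7.8
tcp_pos: [0.5353, 0.093, 0.1828]
eef_rot: [2.973, 0.417, 2.756]
wrist_force: [-20.7, -8.2, 37.0]
finger_gap: 0.235
finger_force: 30.1
```

Run:
```python
import plan as P
P.plan(-.05,-.028); print(P.Bm.T@P.telemetry.get_obs()['wrist_force'])
```

```text
target [0.5295 0.094  0.1867] now [0.5353 0.093  0.1828] shift [ 0.0187 -0.0013 -0.0302] dr [0.001  0.0023 0.0009] f [-20.662   -8.2138  36.9558] gap 21.856999217381375 q [-0.0522  0.0296  1.9995  0.0442  0.6658 -1.3013]
tcp in block [  3.6279 -51.0763  62.1858]
[-3.0264 -8.0068 42.2712]
```

The pin met 42 N at 34 mm, so the right bore is blocked. I'll withdraw and try the middle one.

Emit:
{"op": "carry_out", "data": {"series": [{"hand": -1,"translation": [0,0,-0.05],"dr": [0,0,0]},{"hand": -1,"translation": [0,0,-0.12],"dr": [0,0,0]},{"hand": -1,"translation": [0,0,-0.2],"dr": [0,0,0]},{"hand": -1,"translation": [0,0,-0.26],"dr": [0,0,0]},{"hand": -1,"translation": [0,0,-0.26],"dr": [0,0,0]},{"hand": -1,"translation": [0,0,-0.26],"dr": [0,0,0]}]}}

```text
time_s: 8.4
tcp_pos: [0.5103, 0.0937, 0.224]
eef_rot: [2.974, 0.407, 2.755]
wrist_force: [0.6, 0.8, -2.3]
finger_gap: 0.234
finger_force: 30.0
```

```bash
sed -i 's/^O=.*/O=np.array([.5584,.1437,.1252]); YAW=.01; TILT=.44/' plan.py
python3 - <<'E'
import plan as P
P.plan(0,.01)
E
```

```text
target [0.5132 0.1432 0.2213] now [0.5103 0.0937 0.224 ] shift [0.0788 0.2348 0.0203] dr [ 0.0006 -0.0008  0.0003] f [ 0.5995  0.81   -2.297 ] gap 21.77182582143927 q [-0.0559 -0.0607  1.9718  0.0431  0.7937 -1.2985]
tcp in block [ -1.9045 -49.5016 110.1252]
```

Emit:
{"op": "carry_out", "data": {"series": [{"hand": -1,"translation": [0.079,0.235,0.02],"dr": [0,-0.001,0]},{"hand": -1,"translation": [0.079,0.235,0.02],"dr": [0,-0.001,0]},{"hand": -1,"translation": [0.079,0.235,0.02],"dr": [0,-0.001,0]},{"hand": -1,"translation": [0.079,0.235,0.02],"dr": [0,-0.001,0]},{"hand": -1,"translation": [0.079,0.235,0.02],"dr": [0,-0.001,0]}]}}

```text
time_s: 8.9
tcp_pos: [0.5139, 0.1418, 0.2219]
eef_rot: [2.975, 0.412, 2.754]
wrist_force: [0.2, 0.3, -2.5]
finger_gap: 0.239
finger_force: 30.0
```

Run:
```python
import plan as P
P.plan(0,-.01)
```

```text
target [0.5217 0.1433 0.2032] now [0.5139 0.1418 0.2219] shift [0.0071 0.0049 0.1014] dr [0.0003 0.0007 0.    ] f [ 0.2154  0.3224 -2.5087] gap 22.262675217175133 q [ 0.0813 -0.0232  1.9437 -0.0434  0.7802 -1.1123]
tcp in block [  0.9315  -1.4225 106.4767]
```

Emit:
{"op": "carry_out", "data": {"series": [{"hand": -1,"translation": [0.005,0.003,0.03],"dr": [0,0,0]},{"hand": -1,"translation": [0.005,0.003,0.05],"dr": [0,0,0]},{"hand": -1,"translation": [0.005,0.003,0.07],"dr": [0,0,0]},{"hand": -1,"translation": [0.005,0.003,0.08],"dr": [0,0,0]},{"hand": -1,"translation": [0.005,0.003,0.09],"dr": [0,0,0]},{"hand": -1,"translation": [0.005,0.003,0.1],"dr": [0,0,0]},{"hand": -1,"translation": [0.005,0.003,0.1],"dr": [0,0,0]}]}}

```text
time_s: 9.6
tcp_pos: [0.5219, 0.1436, 0.2039]
eef_rot: [2.975, 0.412, 2.755]
wrist_force: [0.8, -0.6, -1.9]
finger_gap: 0.234
finger_force: 30.0
```

Run:
```python
import plan as P
P.plan(0,-.028); print(P.Bm.T@P.telemetry.get_obs()['wrist_force'])
```

```text
target [0.5294 0.1434 0.1869] now [0.5219 0.1436 0.2039] shift [ 0.0021 -0.0023  0.0925] dr [0.0005 0.0009 0.0004] f [ 0.8289 -0.5836 -1.9047] gap 21.73639716082375 q [ 0.0839  0.0115  1.9579 -0.0468  0.7307 -1.1071]
tcp in block [ 0.5049  0.2811 86.6938]
[-0.0666 -0.5919 -2.0738]
```

Nicely centred with almost no side force. On down to 28 mm, then probing to about 37 mm.

Emit:
{"op": "carry_out", "data": {"series": [{"hand": -1,"translation": [0,-0.001,0.02],"dr": [0,0,0]},{"hand": -1,"translation": [0,-0.001,0.04],"dr": [0,0,0]},{"hand": -1,"translation": [0,-0.001,0.06],"dr": [0,0,0]},{"hand": -1,"translation": [0,-0.001,0.08],"dr": [0,0,0]},{"hand": -1,"translation": [0,-0.001,0.095],"dr": [0,0,0]},{"hand": -1,"translation": [0,-0.001,0.095],"dr": [0,0,0]}]}}

```text
time_s: 10.2
tcp_pos: [0.53, 0.1436, 0.1863]
eef_rot: [2.975, 0.412, 2.755]
wrist_force: [-0.3, 0.9, -1.6]
finger_gap: 0.233
finger_force: 30.0
```

Emit:
{"op": "carry_out", "data": {"series": [{"hand": -1,"translation": [0,0,0.015],"dr": [0,0,0]},{"hand": -1,"translation": [0,0,0.025],"dr": [0,0,0]},{"hand": -1,"translation": [0,0,0.035],"dr": [0,0,0]},{"hand": -1,"translation": [0,0,0.045],"dr": [0,0,0]}]}}

```text
time_s: 10.6
tcp_pos: [0.534, 0.1436, 0.1787]
eef_rot: [2.974, 0.413, 2.754]
wrist_force: [-0.9, 0.0, -1.2]
finger_gap: 0.239
finger_force: 30.0
```

Run:
```python
import plan as P
P.plan(0,-.06); print(P.Bm.T@P.telemetry.get_obs()['wrist_force'])
```

```text
target [0.543  0.1435 0.158 ] now [0.534  0.1436 0.1787] shift [ 0.0035 -0.0024  0.113 ] dr [0.0006 0.001  0.0003] f [-0.9116  0.0264 -1.1803] gap 22.229793552677044 q [ 0.0812  0.0624  1.974  -0.0486  0.6632 -1.1059]
tcp in block [ 0.7424  0.177  58.8049]
[-1.3272  0.0355 -0.6797]
```

No resistance at 37 mm, so the middle bore looks clear. Going deeper.

Emit:
{"op": "carry_out", "data": {"series": [{"hand": -1,"translation": [0.001,-0.001,0.02],"dr": [0,0,0]},{"hand": -1,"translation": [0.001,-0.001,0.04],"dr": [0,0,0]},{"hand": -1,"translation": [0.001,-0.001,0.06],"dr": [0,0,0]},{"hand": -1,"translation": [0.001,-0.001,0.08],"dr": [0,0,0]},{"hand": -1,"translation": [0.001,-0.001,0.1],"dr": [0,0,0]},{"hand": -1,"translation": [0.001,-0.001,0.12],"dr": [0,0,0]},{"hand": -1,"translation": [0.001,-0.001,0.14],"dr": [0,0,0]},{"hand": -1,"translation": [0.001,-0.001,0.15],"dr": [0,0,0]}]}}

```text
time_s: 11.4
tcp_pos: [0.5466, 0.1436, 0.1511]
eef_rot: [2.975, 0.412, 2.755]
wrist_force: [0.5, 0.7, -1.9]
finger_gap: 0.234
finger_force: 30.0
```

Run:
```python
import plan as P
P.plan(0,-.075); print(P.Bm.T@P.telemetry.get_obs()['wrist_force'])
```

```text
target [0.5494 0.1436 0.1444] now [0.5466 0.1436 0.1511] shift [ 0.0015 -0.0009  0.0363] dr [0.0005 0.0008 0.0003] f [ 0.457   0.747  -1.9362] gap 21.76110598592945 q [ 0.0787  0.1204  1.9876 -0.0518  0.5921 -1.1036]
tcp in block [ 0.3126  0.0542 28.4614]
[-0.4045  0.7424 -1.9496]
```

Emit:
{"op": "carry_out", "data": {"series": [{"hand": -1,"translation": [0,0,0.01],"dr": [0,0,0]},{"hand": -1,"translation": [0,0,0.02],"dr": [0,0,0]},{"hand": -1,"translation": [0,0,0.03],"dr": [0,0,0]},{"hand": -1,"translation": [0,0,0.037],"dr": [0,0,0]},{"hand": -1,"translation": [0,0,0.037],"dr": [0,0,0]}]}}

```text
time_s: 11.9
tcp_pos: [0.5496, 0.1437, 0.1454]
eef_rot: [2.974, 0.413, 2.755]
wrist_force: [-3.6, -0.1, 3.4]
finger_gap: 0.231
finger_force: 30.0
```

Run:
```python
import plan as P
P.plan(0,-.075); print(P.Bm.T@P.telemetry.get_obs()['wrist_force'])
```

```text
target [0.5494 0.1436 0.1444] now [0.5496 0.1437 0.1454] shift [ 0.0027 -0.0015  0.004 ] dr [0.0006 0.001  0.0004] f [-3.6188 -0.0816  3.3831] gap 21.438980321433863 q [ 0.0784  0.1332  1.9897 -0.0528  0.5765 -1.1028]
tcp in block [ 0.6142  0.0911 22.0089]
[-1.8337 -0.0454  4.6025]
```

Contact has begun at the expected depth. I'll press 1 mm more, then open part-way.

Emit:
{"op": "carry_out", "data": {"series": [{"hand": -1,"translation": [0,0,0.005],"dr": [0,0,0]},{"hand": -1,"translation": [0,0,0.007],"dr": [0,0,0]},{"hand": -1,"translation": [0,0,0.007],"dr": [0,0,0]}]}}

```text
time_s: 12.2
tcp_pos: [0.5497, 0.1436, 0.1453]
eef_rot: [2.974, 0.414, 2.755]
wrist_force: [-14.4, -1.9, 16.9]
finger_gap: 0.239
finger_force: 30.0
```

Emit:
{"op": "carry_out", "data": {"series": [{"hand": 0.1,"translation": [0,0,0.007],"dr": [0,0,0]},{"hand": 0.1,"translation": [0,0,0],"dr": [0,0,0]},{"hand": 0.1,"translation": [0,0,0],"dr": [0,0,0]},{"hand": 0.1,"translation": [0,0,0],"dr": [0,0,0]},{"hand": 0.1,"translation": [0,0,0],"dr": [0,0,0]}]}}

```text
time_s: 12.7
tcp_pos: [0.5504, 0.1437, 0.1435]
eef_rot: [2.974, 0.412, 2.754]
wrist_force: [-0.2, 0.3, 0.8]
finger_gap: 0.544
finger_force: 0.0
```

Firm stop at 22 N axial, then released. Next I'll back off along the axis and look.

Emit:
{"op": "carry_out", "data": {"series": [{"hand": 0.1,"translation": [0,0,-0.1],"dr": [0,0,0]},{"hand": 0.1,"translation": [0,0,-0.25],"dr": [0,0,0]},{"hand": 0.1,"translation": [0,0,-0.45],"dr": [0,0,0]},{"hand": 0.1,"translation": [0,0,-0.65],"dr": [0,0,0]},{"hand": 0.1,"translation": [0,0,-0.8],"dr": [0,0,0]},{"hand": 0.1,"translation": [0,0,-0.8],"dr": [0,0,0]},{"hand": 0.1,"translation": [0,0,-0.8],"dr": [0,0,0]}]}}

```text
time_s: 13.4
tcp_pos: [0.4818, 0.143, 0.2885]
eef_rot: [2.974, 0.414, 2.754]
wrist_force: [-0.4, -0.1, -0.2]
finger_gap: 0.553
finger_force: 0.0
```

Run:
```python
import plan as P
from h import *
from plant import optics
a=optics.capture('scene')['img'];b=optics.capture('top')['img']
for n in K: print(n,'collar',proj(n,P.O),'grip top',proj(n,P.O+P.Bm@[0,0,.066]))
cv2.imwrite('pics/c3.png',np.hstack([crop(a,320,155,80,80,5),crop(b,250,170,80,80,5)]))
```

```text
scene collar [362.0279 202.796 ] grip top [369.1145 184.7742]
top collar [286.7438 207.8126] grip top [285.3994 216.0956]
```

View pics/c3.png

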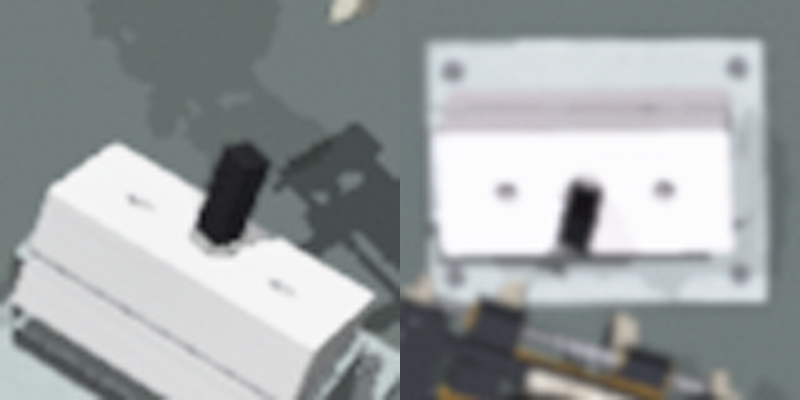

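The gauge stands in the middle bore with its collar on the face. The grip top is at scene px ~(369,185), matching the fully home prediction of (369.1,184.8), and the gripper is clear. Handing in.

```bash
python3 -c "
from plant import arm
print(arm.finish_job())"
```

```text
the job is handed in; nothing more can be done
None
```

The plug gauge stands released in the middle bore with its collar down on the face: that bore let it go fully home, the right bore stopped it at 34 mm and the left was not probed; the job is handed in, but no verdict came back.

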